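# Clear the print-shop bench after a run

### The arm

A 6-joint arm with a two-finger parallel gripper is mounted at the origin on the work surface. World frame = base frame: x ahead of the robot, y to its left, z up, the work surface at z = 0. Lengths are in m, angles in rad, forces in N, time in s.
With the tool pointing down it reaches from about 0.325 to 0.775 m from the base axis. Payload 5.5 kg.
Tool frame: the origin (TCP) lies on the centre line of the jaws, within the pads' length; the fingertips stand 14 mm ahead of it and the grasp point (between the pads) lies 5 mm behind it; z points along the fingers, y is the line along which they close (so a half turn about z gives the same grasp; the last joint's range is limited). The gripper opens to 88 mm and grips with 3 to 60 N. Pads are 20 mm wide; open, the fingers measure 115 mm over their backs; the gripper's body (75 mm by 178 mm) begins 61 mm behind the grasp point.
Start: joints at [-1.192, 0.091, 1.231, -0, 1.82, -0.057], TCP at [0.253, -0.544, 0.237] pointing down, gripper open.
Joint ranges: [-2.87, 2.87], [-0.86, 2.18], [0.17, 2.46], [-1.51, 4.65], [0.06, 2.69], [-2.65, 2.65]. Speed limits (rad/s): [2.57, 2.57, 3.01, 3.14, 3.14, 3.14].

### API

Orientations are given as a unit quaternion [x, y, z, w].
In Python, from workcell import robot gives the robot as it stands. The module is installed in compiled form; this text tells all that it offers.
- The arm moves only by the shell command python3 -m creep 'ROWS' [FORCE]. ROWS is JSON, a list of rows, each a list of 3 entries, a list of its own where there are three numbers: the closure, from -1 (fully open) to 1 (shut), so that 0 is half open, then the shift along the tool's x, y, z in m, then the turn about the tool's z in rad. A call has 1 to 10 rows; each row shifts and turns the commanded pose from where the row before left it, along the tool's axes as they then stand; what a row does not reach is not made up. A row lasts 1/8 s, in which the tool goes at most 62.5 mm and 10.7 degrees, less where a joint would pass 70% of its speed; a pose out of reach is approached as far as the arm can. A call with a gripper value outside its range is refused whole. The fingers move at their own pace and stop on an object; FORCE is the grip in N (left out, the last holds). Time passes only in rows, so rows that do not move let the fingers close. It gives the time, the measured TCP pose, the force, the opening and the grip force at its end, in the units of the state.
- robot.get_state(): the state, without advancing time (a new reading comes with each control period).
- robot.read_camera(name): name is "scene" or "top" or "wrist"; returns the picture (420x560x3 uint8, red, green, blue); there is no depth.
- robot.calibration(name): a dict with "fx", "fy", "cx", "cy" (pixels), "k1" (the pictures are not rectified: a ray, as slopes to the right and down, at radius r is drawn at 1 + k1 r^2 times it, then the intrinsics apply), "R" (3x3) and "t" (3): a world point X has camera coordinates R X + t; the wrist camera has in their place "tool_from_camera" (4x4, takes a point from camera to tool coordinates, whose origin is the TCP and whose axes are the flange's). Camera axes: x right, y down, z forward; pixel columns grow to the right and rows downward; lengths in m; the calibration is good to about 2 mm. A picture is of the moment at which its call begins: read the wrist's pose just before it. calibration takes no time and is no camera call.
- robot.sign_off(): hands the job in; it is judged then, once.
The state is a dict: "time_s": time; "joints": joint angles; "qd": joint speeds; "tau": joint torques, N m; "tool_pos": TCP position; "orientation": TCP orientation; "ft_force": force on the tool from outside, world axes, zero at the start; "moment": the same for the moment, N m; "width": opening from 0.0 (shut) to 1.0 (fully open); "gripper_force": force on a finger pad.
Only numpy, scipy, OpenCV 4.12 (cv2) and the standard library are available. Lean on these libraries where they do the work, as an engineer would, in place of code of your own. Each camera call takes 0.05 s, during which the arm holds its last target. There are 200 camera calls.

### The job

Clear the bench: stand both ink tins (yellow and magenta) side by side in the red steel tray, lay both wooden spacing blocks flat and side by side in the plywood tray, and stand the black binder clip on its broad spine, as it stands now, in the green tray. Each must rest on the floor of its tray, wholly inside and not on another piece or on a rim. Do not tip the tins over on the way, and leave the roll of blue tape and the tub of pins where they are.

Things in the scene. Friction and masses are not known exactly. Their poses are not given: they have to be found in the camera images.
- yellow_tin_mid (a point): Small closed round ink tin standing upright: white body with a yellow band and a yellow lid, 54 mm diameter, 62 mm high, about 0.22 kg. This point is its centre, half-way up (31 mm above its underside); z points up through the lid.
- magenta_tin_mid (a point): Small closed round ink tin standing upright: white body with a magenta band and a magenta lid, 54 mm diameter, 62 mm high, about 0.22 kg. This point is its centre, half-way up (31 mm above its underside); z points up through the lid.
- long_block_mid (a point): Long mid-brown wooden spacing block lying flat, 105 x 30 x 25 mm (x along its length, y across its 30 mm width, z up). This point is its centre, 12.5 mm above its underside.
- short_block_mid (a point): Short dark-brown wooden spacing block lying flat, 70 x 30 x 25 mm (x along its length, y across its 30 mm width, z up). This point is its centre, 12.5 mm above its underside.
- clip_mid (a point): Large black binder clip standing on its broad spine, lips up, bright wire handles folded against its two sloping flanks. 50 mm long (along x) between two flat upright ends, the place to grip it; 32 mm wide at the foot (along y) narrowing to 7 mm at the top, 30 mm high. This point is its centre, half-way up (15 mm above its underside); z up.
- ink_tray: Red steel open tray fixed to the bench, for the tins. Outside 98 mm (x) by 158 mm (y), rim 22 mm above the bench, walls and floor 4 mm thick (inside 90 x 150 mm). Origin: centre of its underside, on the bench; the tins fit side by side along its y.
- wood_tray: Plywood open tray fixed to the bench, for the blocks. Outside 138 mm (x) by 158 mm (y), rim 14 mm above the bench, walls and floor 4 mm thick (inside 130 x 150 mm). Origin: centre of its underside, on the bench; both blocks fit lying along its y, one beside the other along its x.
- clip_tray: Green plastic open tray fixed to the bench, for the clip. Outside 98 x 98 mm, rim 14 mm above the bench, walls and floor 4 mm thick (inside 90 x 90 mm). Origin: centre of its underside, on the bench.
- tape_roll: Bystander: loose roll of blue tape lying flat, 90 mm outer diameter, 25 mm high. Origin: centre of its underside.
- pin_tub: Bystander: loose pale grey round tub of pins with a white lid, 76 mm diameter, 73 mm high. Origin: centre of its underside.

How it is judged:
By the outcome, as a careful person would: the job done as asked, in the order asked, and still so for the second after the job is handed in, with the robot touching nothing.
It also fails if it takes over 112 s, if anything falls off the work surface, if the arm or the gripper's body presses on something with over 40 N, if the wrist force passes 120 N, or if a joint passes its speed limit or range.

## Working session

There is one attempt and no reset: what is moved stays moved. The work goes in short steps, Python scripts to look and compute and a shell command to move; the robot and the scene stay as the last step left them, time stands still between calls to the robot, and variables do not carry over. Pictures are saved under pics/ and viewed, at most 14 in all, crops included, and the job is handed in when it is done.

```bash
mkdir -p pics
cat > h.py <<'E'
import numpy as np, cv2
from workcell import robot
from scipy.spatial.transform import Rotation as Ro
def pic(n,f):
    s=robot.get_state(); im=robot.read_camera(n); cv2.imwrite('pics/'+f,im[:,:,::-1]); return s
def ray(n,uv,s=None):
    c=robot.calibration(n); K=np.array([[c['fx'],0,c['cx']],[0,c['fy'],c['cy']],[0,0,1.]])
    p=cv2.undistortPoints(np.array(uv,float).reshape(-1,1,2),K,np.array([c['k1'],0,0,0.])).reshape(-1,2)
    d=np.c_[p,np.ones(len(p))]
    if n=='wrist':
        T=np.array(c['tool_from_camera']); R=Ro.from_quat(s['orientation']).as_matrix()
        return R@T[:3,3]+s['tool_pos'], d@(R@T[:3,:3]).T
    R=np.array(c['R']); return -R.T@np.array(c['t']), d@R
def pt(n,uv,z,s=None):
    o,d=ray(n,uv,s); z=np.broadcast_to(z,len(d)); return o+d*((z-o[2])/d[:,2])[:,None]
def proj(n,P):
    c=robot.calibration(n);q=np.atleast_2d(P)@np.array(c['R']).T+c['t'];s=q[:,:2]/q[:,2:];s=s*(1+c['k1']*(s**2).sum(1))[:,None]
    return s*[c['fx'],c['fy']]+[c['cx'],c['cy']]
E
python3 - <<'E'
from h import *
pic('top','top1.png');pic('scene','scene1.png')
s=robot.get_state();print(s)
for n in('top','wrist'):print(robot.calibration(n))
E
```

```text
{'time_s': 0.1, 'joints': array([-1.19169880e+00,  9.17994599e-02,  1.23174863e+00,  2.87484383e-06,
        1.81979520e+00, -5.66844102e-02]), 'qd': array([ 8.69113159e-05,  7.78593159e-05, -3.34866516e-04, -1.11860761e-04,
        9.51380701e-04,  4.30931662e-04]), 'tau': array([ 3.88770786e-03, -4.47857273e+01, -4.07570422e+01,  7.02261482e-02,
        2.84290424e-02, -1.05937495e-04]), 'tool_pos': array([ 0.25319213, -0.5437016 ,  0.23561992]), 'orientation': array([ 9.76355081e-01,  2.16171204e-01, -1.39121573e-04, -8.64194309e-04]), 'ft_force': array([ 0.87260095, -0.40511831, -0.22494747]), 'moment': array([-0.00221232,  0.02083868,  0.00993144]), 'gripper_force': 0.0, 'width': 0.9994495968109185}
{'fx': 383.1562397585388, 'fy': 383.1562397585388, 'cx': 280.5397196211015, 'cy': 213.3680255683669, 'k1': -0.05068131572165086, 'R': array([[ 1.59159452e-02, -9.99870482e-01,  2.38792717e-03],
       [-9.91873505e-01, -1.60900601e-02, -1.26206421e-01],
       [ 1.26228497e-01, -3.59827206e-04, -9.92001128e-01]]), 't': array([-0.00301133,  0.5149831 ,  0.98521147])}
{'fx': 350.9629913540868, 'fy': 350.9629913540868, 'cx': 276.0614119651703, 'cy': 206.61089839527645, 'k1': -0.022765272351559087, 'tool_from_camera': array([[-8.41553995e-05, -9.62433929e-01, -2.71515977e-01,
         7.46807078e-02],
       [ 9.99999824e-01, -2.40449943e-04,  5.42368815e-04,
        -1.26141550e-03],
       [-5.87280150e-04, -2.71515884e-01,  9.62433780e-01,
        -1.47174235e-01],
       [ 0.00000000e+00,  0.00000000e+00,  0.00000000e+00,
         1.00000000e+00]])}
```

View pics/top1.png

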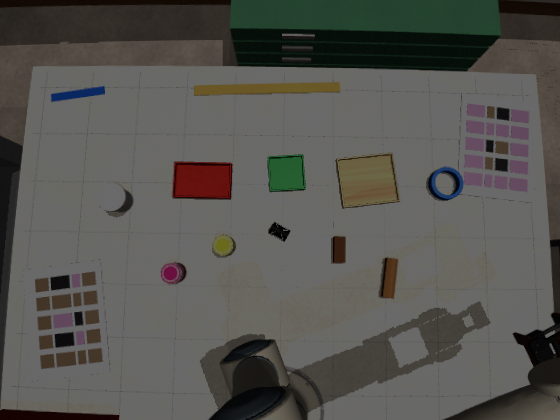

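View pics/scene1.png

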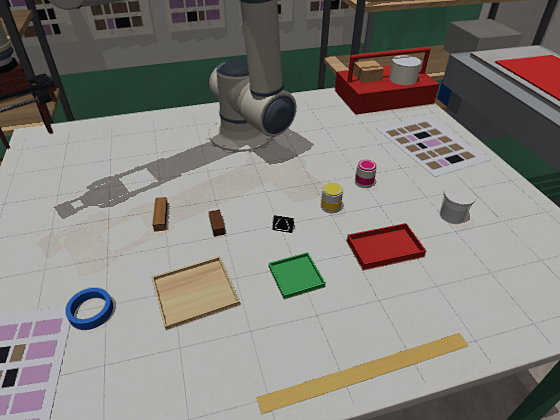

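The top view shows the magenta tin at (172,272), yellow tin (223,245), clip (279,232), short block (339,249), long block (389,278), red tray (203,181), green tray (286,173) and plywood tray (367,181). I'll enlarge it to read the corners.

Run:
```python
from h import *
im=cv2.imread('pics/top1.png')
a=im[140:220,160:410];b=im[215:305,155:405]
g=lambda x:cv2.convertScaleAbs(cv2.resize(x,None,fx=3.2,fy=3.2,interpolation=cv2.INTER_CUBIC),alpha=1.5)
cv2.imwrite('pics/c1.png',cv2.vconcat([g(a),g(b)]))
```

```text
(no output)
```

View pics/c1.png

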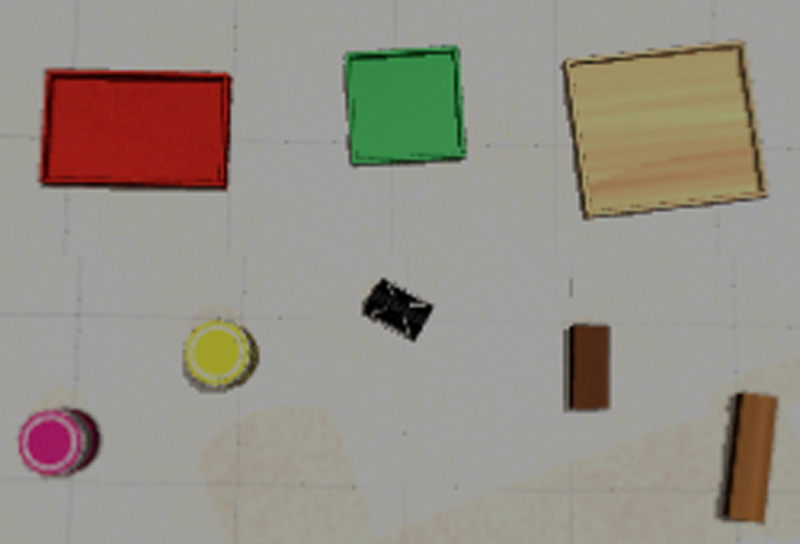

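Crop corners, in crop pixels: red rim (46,70)…(227,188), green (346,52)…(352,164), plywood (564,61)…(586,216). Lids are at (219,352) and (52,441), the clip is at about (399,309), and the blocks' top faces are at about (591,367) and (753,458).

```bash
cat > m.py <<'E'
from h import *
def conv(l,b):
    l=np.array(l,float)/3.2-.0; return l+([155,215-80] if b else [160,140])
D={'red':([(46,70),(231,74),(227,188),(41,184)],0,.022),'green':([(346,52),(458,46),(466,157),(352,164)],0,.014),
'wood':([(564,61),(742,43),(767,195),(586,216)],0,.014),'yel':([(219,352)],1,.062),'mag':([(52,441)],1,.062),
'clip':([(384,280),(433,306),(415,340),(363,309)],1,.01),'short':([(572,325),(609,325),(609,409),(574,409)],1,.025),'long':([(740,394),(777,397),(766,522),(730,519)],1,.025)}
for k,(l,b,z) in D.items():
    P=pt('top',conv(l,b),z)[:,:2]; print(k,P.mean(0).round(4),end=' ')
    if len(P)>1:
        e=(P[1]-P[0]+P[2]-P[3])/2; f=(P[3]-P[0]+P[2]-P[1])/2   # image-right, image-down
        for v in(e,f): print('len %.4f ang %.1f'%(np.hypot(*v),np.degrees(np.arctan2(v[1],v[0]))),end=' ; ')
    print()
E
python3 m.py; python3 -c "
from h import *
s=robot.get_state();print(Ro.from_quat(s['orientation']).as_matrix().round(3))"
```

```text
red [0.6038 0.2189] len 0.1585 ang -90.4 ; len 0.0989 ang -179.7 ; 
green [ 0.6303 -0.0099] len 0.0971 ang -85.7 ; len 0.0980 ang -175.7 ; 
wood [ 0.6135 -0.2329] len 0.1565 ang -82.7 ; len 0.1353 ang -172.2 ; 
yel [0.4274 0.1499] 
mag [0.3545 0.2805] 
clip [0.4685 0.007 ] len 0.0490 ang -118.6 ; len 0.0313 ang 149.2 ; 
short [ 0.4216 -0.153 ] len 0.0299 ang -89.2 ; len 0.0694 ang -179.4 ; 
long [ 0.3488 -0.2872] len 0.0304 ang -94.0 ; len 0.1026 ang 174.2 ; 
[[ 0.907  0.422 -0.001]
 [ 0.422 -0.907  0.002]
 [ 0.    -0.002 -1.   ]]
```

```bash
python3 -m creep '[[-1,[0,0,0],-0.162],[-1,[0,0,0],-0.162],[-1,[0,0,0],-0.162],[-1,[0,0,0],-0.162],[-1,[0,0,0],-0.162],[-1,[0,0,0],-0.162],[-1,[0,0,0],-0.162],[-1,[0,0,0],0]]' 20
cat > go.py <<'E'
# target x y z phi(deg): remaining tool-frame shift (after the turn) and turn, from current measured pose
import sys; from h import *
s=robot.get_state(); t=list(map(float,sys.argv[1:5])); R=Ro.from_quat(s['orientation']).as_matrix()
phi=np.degrees(np.arctan2(R[1,0],R[0,0])); a=np.radians(t[3])
d=np.array(t[:3])-s['tool_pos']; e=np.array([[np.cos(a),np.sin(a),0],[np.sin(a),-np.cos(a),0],[0,0,-1]])
print('phi %.1f turn %.4f'%(phi,-np.radians(t[3]-phi)),'shift mm',(e@d*1000).round(1),'pos',s['tool_pos'].round(4),'w',s['width'].round(3),'F',s['ft_force'].round(1),'t',s['time_s'],'q6',s['joints'][5].round(2))
E
python3 go.py .4274 .1499 .15 90
```

```text
time_s: 1.1
tool_pos: [0.2532, -0.5438, 0.236]
orientation: [0.708, 0.706, 0.0, -0.0]
ft_force: [0.2, -0.1, 0.0]
width: 0.996
gripper_force: 0.0Traceback (most recent call last):
  File "go.py", line 6, in <module>
    print('phi %.1f turn %.4f'%(phi,-np.radians(t[3]-phi)),'shift mm',(e@d*1000).round(1),'pos',s['tool_pos'].round(4),'w',s['width'].round(3),'F',s['ft_force'].round(1),'t',s['time_s'],'q6',s['joints'][5].round(2))
                                                                                                                           ^^^^^^^^^^^^^^^^
AttributeError: 'float' object has no attribute 'round'
```

```bash
sed -i "s/s\['width'\].round(3)/round(s['width'],3)/; s/s\['joints'\]\[5\].round(2)/round(float(s['joints'][5]),2)/" go.py
python3 -m creep '[[-1,[0.048,0.015,0],0],[-1,[0.048,0.015,0],0],[-1,[0.048,0.015,0],0],[-1,[0.048,0.015,0],0],[-1,[0.048,0.015,0],0],[-1,[0.048,0.015,0],0],[-1,[0.048,0.015,0],0],[-1,[0.048,0.015,0],0],[-1,[0.048,0.015,0],0],[-1,[0.048,0.015,0],0]]' >/dev/null
python3 -m creep '[[-1,[0.048,0.006,0.02],0],[-1,[0.048,0.006,0.02],0],[-1,[0.048,0.006,0.02],0],[-1,[0.046,0.006,0.02],0],[-1,[0,0,0],0],[-1,[0,0,0],0]]' >/dev/null
python3 go.py .4274 .1499 .046 90
python3 -c "
from h import *
s=pic('wrist','w1.png')
c=robot.calibration('wrist')"
```

```text
phi 89.9 turn -0.0025 shift mm [ 24.4  -0.5 110.9] pos [0.4279 0.1255 0.1569] w 1.0 F [-0.1 -0.4  0.7] t 3.1 q6 0.21
```

View pics/w1.png

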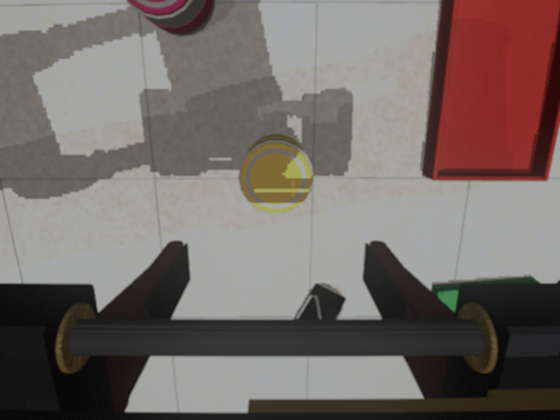

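The yellow lid's centre is at about (277,178) in the wrist view, centred between the fingers. The red tray corner is at (430,178).

```bash
python3 -c "
from h import *
s=robot.get_state();print(pt('wrist',[(277,178)],.062,s),pt('wrist',[(430,179),(551,179)],.022,s))"
python3 -m creep '[[-1,[0.012,0,0.02],0],[-1,[0.012,0,0.03],0],[-1,[0,0,0.03],0],[-1,[0,0,0.02],0],[-1,[0,0,0.010],0],[-1,[0,0,0],0],[0.9,[0,0,0],0],[0.9,[0,0,0],0],[0.9,[0,0,0],0],[0.9,[0,0,0],0]]' 20
python3 -m creep '[[0.9,[0,0,0],0],[0.9,[0,0,0],0]]'
python3 go.py .604 .182 .15 90
```

```text
[[0.42886966 0.15299244 0.062     ]] [[0.55483504 0.14393342 0.022     ]
 [0.65669415 0.14380681 0.022     ]]
time_s: 4.4
tool_pos: [0.428, 0.15, 0.047]
orientation: [0.707, 0.707, 0.0, 0.0]
ft_force: [-0.4, 0.3, 1.7]
width: 0.612
gripper_force: 20.0
time_s: 4.65
tool_pos: [0.428, 0.15, 0.047]
orientation: [0.707, 0.707, 0.0, 0.0]
ft_force: [-2.0, -1.1, 2.4]
width: 0.611
gripper_force: 20.0
phi 89.9 turn -0.0009 shift mm [  32.  176. -103.] pos [0.428 0.15  0.047] w 0.611 F [-2.  -1.1  2.4] t 4.65 q6 0.26
```

```bash
python3 -m creep '[[0.9,[0,0,-0.02],0],[0.9,[0,0,-0.03],0],[0.9,[0.006,0.03,-0.015],0],[0.9,[0.007,0.037,0],0],[0.9,[0.007,0.037,0],0],[0.9,[0.007,0.037,0],0],[0.9,[0.006,0.026,0],0],[0.9,[0,0.01,0],0],[0.9,[0,0,0],0],[0.9,[0,0,0],0]]'
python3 go.py .605 .183 .051 90
```

```text
time_s: 5.9
tool_pos: [0.6042, 0.1826, 0.1115]
orientation: [0.707, 0.707, -0.0, -0.0]
ft_force: [-0.9, 0.2, -2.1]
width: 0.61
gripper_force: 20.0
phi 89.9 turn -0.0010 shift mm [ 0.4  0.8 60.5] pos [0.6042 0.1826 0.1115] w 0.61 F [-0.9  0.2 -2.1] t 5.9 q6 0.24
```

```bash
python3 -m creep '[[0.9,[0,0,0.02],0],[0.9,[0,0,0.02],0],[0.9,[0,0,0.01],0],[0.9,[0,0,0.005],0],[0.9,[0,0,0.004],0],[0.9,[0,0,0.001],0],[0.9,[0,0,0.001],0],[0.9,[0,0,0],0]]'
```

```text
time_s: 6.9
tool_pos: [0.6052, 0.1828, 0.051]
orientation: [0.707, 0.707, 0.0, 0.0]
ft_force: [-0.0, 0.9, -2.7]
width: 0.611
gripper_force: 20.0
```

```bash
python3 -m creep '[[0.9,[0,0,0.001],0],[0.9,[0,0,0],0]]'
python3 -m creep '[[-0.5,[0,0,0],0],[-0.5,[0,0,0],0],[-0.8,[0,0,0],0],[-0.8,[0,0,-0.01],0],[-0.8,[0,0,-0.03],0],[-1,[0,0,-0.04],0],[-1,[0,0,0],0]]'
python3 go.py .3545 .2815 .13 90
```

```text
time_s: 7.15
tool_pos: [0.6053, 0.1828, 0.051]
orientation: [0.707, 0.707, 0.001, 0.0]
ft_force: [-2.0, -0.9, 5.6]
width: 0.614
gripper_force: 20.0
time_s: 8.02
tool_pos: [0.6071, 0.1832, 0.1352]
orientation: [0.707, 0.707, 0.004, 0.002]
ft_force: [-0.6, 0.9, -0.3]
width: 0.995
gripper_force: 0.0
phi 89.9 turn -0.0010 shift mm [  98.3 -252.6    5.2] pos [0.6071 0.1832 0.1352] w 0.995 F [-0.6  0.9 -0.3] t 8.025 q6 0.24
```

```bash
python3 -m creep '[[-1,[0.015,-0.04,0],0],[-1,[0.015,-0.04,0],0],[-1,[0.015,-0.04,0],0],[-1,[0.015,-0.04,0],0],[-1,[0.015,-0.04,0],0],[-1,[0.015,-0.04,0],0],[-1,[0.009,-0.0125,0],0],[-1,[0,0,0],0],[-1,[0,0,0],0]]'
python3 go.py .3545 .2825 .046 90
python3 - <<'E'
from h import *
pic('wrist','w2.png');pic('top','t2.png')
a=cv2.imread('pics/w2.png');b=cv2.imread('pics/t2.png')[140:300,120:333]
a=cv2.resize(a,(400,300));b=cv2.resize(b,(400,300))
cv2.imwrite('pics/c2.png',cv2.convertScaleAbs(cv2.hconcat([a,b]),alpha=1.4))
E
```

```text
time_s: 9.15
tool_pos: [0.3535, 0.2816, 0.1294]
orientation: [0.708, 0.707, -0.0, 0.0]
ft_force: [-0.4, 0.3, 0.5]
width: 1.001
gripper_force: 0.0
phi 89.9 turn -0.0016 shift mm [ 0.9  1.  83.4] pos [0.3535 0.2816 0.1294] w 1.001 F [-0.4  0.3  0.5] t 9.15 q6 0.6
```

View pics/c2.png

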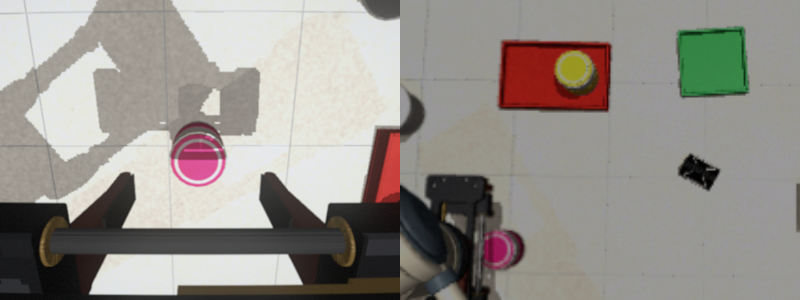

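The yellow tin stands upright in the red tray, and the magenta lid is centred between the fingers at about wrist pixel (277,225).

```bash
python3 -c "
from h import *
s=robot.get_state();print(pt('wrist',[(277,225)],.062,s))"
python3 -m creep '[[-1,[0.001,0.001,0.02],0],[-1,[0.001,0,0.03],0],[-1,[0,0,0.02],0],[-1,[0,0,0.0085],0],[-1,[0,0,0.005],0],[-1,[0,0,0],0],[0.9,[0,0,0],0],[0.9,[0,0,0],0],[0.9,[0,0,0],0],[0.9,[0,0,0],0]]' 20
python3 -m creep '[[0.9,[0,0,0],0]]'
python3 go.py .605 .258 .115 90
```

```text
[[0.35394461 0.28408481 0.062     ]]
time_s: 10.5
tool_pos: [0.3538, 0.284, 0.0463]
orientation: [0.707, 0.707, 0.0, 0.0]
ft_force: [0.3, -1.1, 0.1]
width: 0.611
gripper_force: 20.0
time_s: 10.62
tool_pos: [0.3538, 0.284, 0.0464]
orientation: [0.707, 0.707, 0.0, 0.0]
ft_force: [-0.1, 0.5, 0.1]
width: 0.609
gripper_force: 20.0
phi 89.9 turn -0.0010 shift mm [-26.  251.2 -68.6] pos [0.3538 0.284  0.0464] w 0.609 F [-0.1  0.5  0.1] t 10.625 q6 0.6
```

```bash
python3 -m creep '[[0.9,[0,0,-0.02],0],[0.9,[0,0,-0.03],0],[0.9,[-0.004,0.03,-0.018],0],[0.9,[-0.004,0.045,0],0],[0.9,[-0.005,0.045,0],0],[0.9,[-0.005,0.045,0],0],[0.9,[-0.005,0.045,0],0],[0.9,[-0.005,0.03,0],0],[0.9,[0,0.011,0],0],[0.9,[0,0,0],0]]' >/dev/null
python3 -m creep '[[0.9,[0,0,0.02],0],[0.9,[0,0,0.02],0],[0.9,[0,0,0.01],0],[0.9,[0,0,0.005],0],[0.9,[0,0,0.003],0],[0.9,[0,0,0.002],0],[0.9,[0,0,0.001],0],[0.9,[0,0,0],0]]'
python3 go.py .605 .256 .0504 90
```

```text
time_s: 12.88
tool_pos: [0.6047, 0.2558, 0.0534]
orientation: [0.707, 0.707, 0.0, 0.0]
ft_force: [-0.2, 0.1, -1.6]
width: 0.606
gripper_force: 20.0
phi 89.9 turn -0.0010 shift mm [0.2 0.3 3. ] pos [0.6047 0.2558 0.0534] w 0.606 F [-0.2  0.1 -1.6] t 12.875 q6 0.35
```

```bash
python3 -m creep '[[0.9,[0,0,0.002],0],[0.9,[0,0,0.001],0],[0.9,[0,0,0.001],0],[0.9,[0,0,0],0]]'
python3 -m creep '[[-0.5,[0,0,0],0],[-0.5,[0,0,0],0],[-0.8,[0,0,0],0],[-0.8,[0,0,-0.01],0],[-0.8,[0,0,-0.03],0],[-1,[0,0,-0.04],0],[-1,[0,0,-0.02],0],[-1,[0,0,0],0]]'
python3 -m creep '[[-1,[0,0,0],0.167],[-1,[0,0,0],0.167],[-1,[0,0,0],0.167],[-1,[0,0,0],0.167],[-1,[0,0,0],0.167],[-1,[0,0,0],0.167],[-1,[0,0,0],0.167],[-1,[0,0,0],0.167],[-1,[0,0,0],0.167],[-1,[0,0,0],0.167]]' >/dev/null
python3 go.py .3488 -.2872 .12 -5.5
```

```text
time_s: 13.38
tool_pos: [0.6046, 0.2557, 0.0504]
orientation: [0.707, 0.707, 0.0, 0.0]
ft_force: [-3.6, -1.8, 5.2]
width: 0.608
gripper_force: 20.0
time_s: 14.38
tool_pos: [0.6055, 0.256, 0.1515]
orientation: [0.707, 0.707, 0.002, 0.001]
ft_force: [0.6, -0.5, -1.1]
width: 0.998
gripper_force: 0.0
phi -6.1 turn -0.0098 shift mm [-201.8  564.6   26.3] pos [0.6038 0.2554 0.1463] w 1.001 F [-0.3 -0.4  0.4] t 15.625 q6 2.02
```

```bash
python3 -m creep '[[-1,[-0.017,0.047,0],0],[-1,[-0.017,0.047,0],0],[-1,[-0.017,0.047,0],0],[-1,[-0.017,0.047,0],0],[-1,[-0.017,0.047,0],0],[-1,[-0.017,0.047,0],0],[-1,[-0.017,0.047,0],0],[-1,[-0.017,0.047,0],0],[-1,[-0.017,0.047,0],0],[-1,[-0.017,0.047,0],0]]' >/dev/null
python3 -m creep '[[-1,[-0.016,0.047,0],0],[-1,[-0.016,0.047,0.01],0],[-1,[0,0,0.01],0],[-1,[0,0,0],0],[-1,[0,0,0],0]]' >/dev/null
python3 go.py .3488 -.2872 .019 -5.5
python3 - <<'E'
from h import *
pic('wrist','w3.png');pic('top','t3.png')
a=cv2.imread('pics/w3.png');b=cv2.imread('pics/t3.png')[140:300,130:343]
a=cv2.resize(a,(400,300));b=cv2.resize(b,(400,300))
cv2.imwrite('pics/c3.png',cv2.convertScaleAbs(cv2.hconcat([a,b]),alpha=1.4))
E
```

```text
phi -5.6 turn -0.0025 shift mm [  1.4   2.9 109.8] pos [ 0.3477 -0.2842  0.1288] w 1.001 F [-0.1 -0.6  0.7] t 17.5 q6 0.91
```

View pics/c3.png

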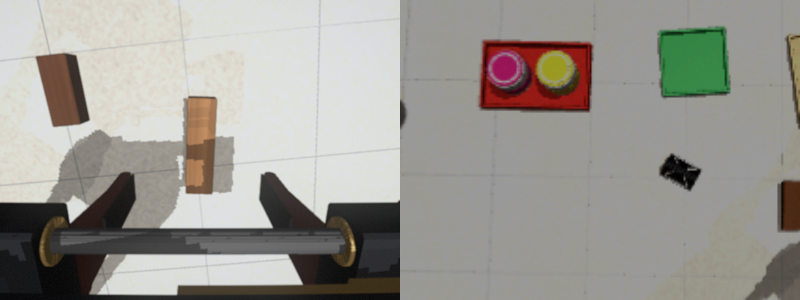

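Both tins stand in the red tray. In the wrist view, the long block's top-face corners are (189,97), (216,97), (213,193) and (187,191) in half-crop pixels.

```bash
python3 -c "
from h import *
s=robot.get_state();P=pt('wrist',np.array([(189,97),(216,97),(213,193),(187,191)])*1.4,.025,s);print(P.round(4),P.mean(0))
d=P[0]+P[1]-P[2]-P[3];print(np.degrees(np.arctan2(d[1],d[0])))
P=pt('wrist',np.array([(38,57),(68,54),(80,122),(52,126)])*1.4,.025,s);print(P.round(4),P.mean(0))"
```

```text
[[ 0.4036 -0.2806  0.025 ]
 [ 0.4009 -0.3072  0.025 ]
 [ 0.2978 -0.2958  0.025 ]
 [ 0.303  -0.2676  0.025 ]] [ 0.35131691 -0.28781131  0.025     ]
-6.82585914097352
[[ 0.4557 -0.1408  0.025 ]
 [ 0.4552 -0.1703  0.025 ]
 [ 0.3898 -0.1675  0.025 ]
 [ 0.3886 -0.1377  0.025 ]] [ 0.42234655 -0.1540736   0.025     ]
```

```bash
python3 -m creep '[[-1,[0.0025,0.003,0.03],0.01],[-1,[0,0,0.03],0],[-1,[0,0,0.03],0],[-1,[0,0,0.015],0],[-1,[0,0,0.005],0],[-1,[0,0,0],0],[0.9,[0,0,0],0],[0.9,[0,0,0],0],[0.9,[0,0,0],0],[0.9,[0,0,0],0]]' 25
python3 -m creep '[[0.9,[0,0,0],0],[0.9,[0,0,0],0],[0.9,[0,0,0],0]]'
python3 -m creep '[[0.9,[0,0,-0.02],0],[0.9,[0,0,-0.03],0],[0.9,[0,0,-0.02],0],[0.9,[0,0,0],0]]'
python3 - <<'E'
import numpy as np
c=np.array([.6135,-.2329]);a=np.radians(7.5);u=np.array([np.cos(a),np.sin(a)])
print(c-.028*u,c+.028*u)
E
python3 go.py .5857 -.2366 .09 97.5
```

```text
time_s: 18.85
tool_pos: [0.3494, -0.2886, 0.0193]
orientation: [0.998, -0.055, 0.0, 0.0]
ft_force: [-0.3, -0.2, 0.2]
width: 0.581
gripper_force: 0.0
time_s: 19.23
tool_pos: [0.3493, -0.2884, 0.0191]
orientation: [0.998, -0.055, -0.0, -0.0]
ft_force: [0.2, -0.1, 1.2]
width: 0.344
gripper_force: 24.9
time_s: 19.73
tool_pos: [0.3501, -0.2892, 0.0908]
orientation: [0.998, -0.055, 0.001, 0.001]
ft_force: [0.3, 0.1, -0.9]
width: 0.339
gripper_force: 24.9
[ 0.58573954 -0.23655473] [ 0.64126046 -0.22924527]
phi -6.3 turn -1.8119 shift mm [ 21.4 240.4   0.8] pos [ 0.3501 -0.2892  0.0908] w 0.339 F [ 0.3  0.1 -0.9] t 19.725 q6 0.92
```

```bash
python3 -m creep '[[0.9,[0,0,0],-0.181],[0.9,[0,0,0],-0.181],[0.9,[0,0,0],-0.181],[0.9,[0,0,0],-0.181],[0.9,[0,0,0],-0.181],[0.9,[0,0,0],-0.181],[0.9,[0,0,0],-0.181],[0.9,[0,0,0],-0.181],[0.9,[0,0,0],-0.181],[0.9,[0,0,0],-0.181]]'  >/dev/null
python3 -m creep '[[0.9,[0.002,0.03,0],0],[0.9,[0.003,0.045,0],0],[0.9,[0.003,0.045,0],0],[0.9,[0.003,0.045,0],0],[0.9,[0.003,0.045,0],0],[0.9,[0.004,0.045,0],0],[0.9,[0.004,0.03,0],0],[0.9,[0,0.01,0],0],[0.9,[0,0,0],0]]'
python3 go.py .6418 -.229 .025 97.5
python3 - <<'E'
from h import *
pic('wrist','w4.png');pic('top','t4.png')
a=cv2.imread('pics/w4.png');b=cv2.imread('pics/t4.png')[140:240,300:433]
a=cv2.resize(a,(400,300));b=cv2.resize(b,(400,300))
cv2.imwrite('pics/c4.png',cv2.convertScaleAbs(cv2.hconcat([a,b]),alpha=1.4))
E
```

```text
time_s: 22.1
tool_pos: [0.6386, -0.2286, 0.0877]
orientation: [0.66, 0.751, -0.0, -0.001]
ft_force: [0.5, 0.9, -1.2]
width: 0.338
gripper_force: 24.9
phi 97.4 turn -0.0016 shift mm [-0.8  3.2 62.7] pos [ 0.6386 -0.2286  0.0877] w 0.338 F [ 0.5  0.9 -1.2] t 22.1 q6 -0.52
```

View pics/c4.png

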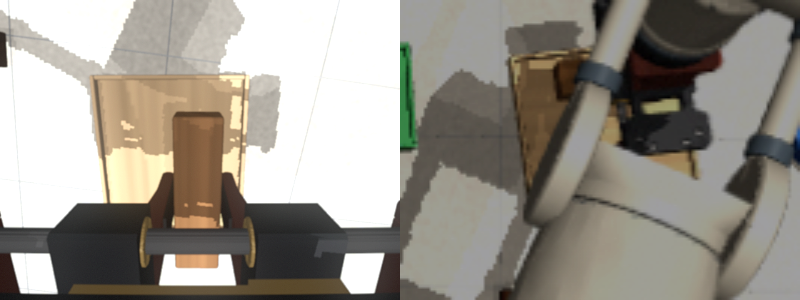

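In the wrist view, the tray's far rim corners are at (94,76) and (247,76). The block is aligned with the tray and over its right half.

```bash
python3 -c "
from h import *
s=robot.get_state();P=pt('wrist',np.array([(94,76),(247,76),(108,200),(242,200)])*1.4,.014,s);print(P.round(4))
m=(P[0]+P[1])/2;a=np.radians(7.5);print(m[:2]-.079*np.array([-np.sin(a),np.cos(a)]), np.linalg.norm(P[0]-P[1]))
for i in(0,1):print((P[i]-s['tool_pos'])[:2]@[np.cos(a),np.sin(a)])
d=P[1]-P[0];print(np.degrees(np.arctan2(d[1],d[0])))
"
```

```text
[[ 0.5406 -0.1646  0.014 ]
 [ 0.6704 -0.148   0.014 ]
 [ 0.5563 -0.2806  0.014 ]
 [ 0.6867 -0.2637  0.014 ]]
[ 0.61581436 -0.23459958] 0.13080317345380618
-0.08818137838081554
0.04262073840000014
7.269697270279911
```

```bash
python3 -m creep '[[0.9,[-0.001,0.004,0.02],0],[0.9,[0,0,0.02],0],[0.9,[0,0,0.01],0],[0.9,[0,0,0.007],0],[0.9,[0,0,0.004],0],[0.9,[0,0,0.001],0],[0.9,[0,0,0.001],0],[0.9,[0,0,0.001],0],[0.9,[0,0,0],0]]'
```

```text
time_s: 23.32
tool_pos: [0.6432, -0.2292, 0.0253]
orientation: [0.66, 0.751, 0.0, 0.0]
ft_force: [-0.3, -0.2, -0.7]
width: 0.337
gripper_force: 24.9
```

```bash
python3 -m creep '[[0.9,[0,0,0.001],0],[0.9,[0,0,0.001],0],[0.9,[0,0,0.0005],0],[0.9,[0,0,0],0]]'
python3 -m creep '[[0.16,[0,0,0],0],[0.16,[0,0,0],0],[0.16,[0,0,0],0]]'
```

```text
time_s: 23.82
tool_pos: [0.6432, -0.2292, 0.0231]
orientation: [0.66, 0.751, 0.0, 0.0]
ft_force: [-1.2, 0.5, 3.7]
width: 0.342
gripper_force: 24.9
time_s: 24.2
tool_pos: [0.6431, -0.2291, 0.0223]
orientation: [0.66, 0.751, -0.0, -0.0]
ft_force: [0.8, 0.1, 0.2]
width: 0.417
gripper_force: 0.0
```

```bash
python3 -m creep '[[0.16,[0,0,-0.01],0],[0.16,[0,0,-0.03],0],[0,[0,0,-0.04],0],[-1,[0,0,-0.03],0],[-1,[0,0,0],0]]' >/dev/null
python3 -m creep '[[-1,[0,0,0],0.17],[-1,[0,0,0],0.17],[-1,[0,0,0],0.17],[-1,[0,0,0],0.17],[-1,[0,0,0],0.17],[-1,[0,0,0],0.17],[-1,[0,0,0],0.17],[-1,[0,0,0],0.17],[-1,[0,0,0],0.17],[-1,[0,0,0],0.17]]'  >/dev/null
python3 go.py .4222 -.1535 .019 0.3
```

```text
phi -0.3 turn -0.0111 shift mm [-219.9  -76.6  111.3] pos [ 0.6425 -0.2289  0.1303] w 0.997 F [ 0.1  0.1 -0.2] t 26.075 q6 1.18
```

```bash
python3 -m creep '[[-1,[-0.04,-0.014,0],0],[-1,[-0.04,-0.014,0],0],[-1,[-0.04,-0.014,0],0],[-1,[-0.04,-0.014,0],-0.011],[-1,[-0.04,-0.014,0],0],[-1,[-0.02,-0.007,0],0],[-1,[0,0,0],0],[-1,[0,0,0],0]]' >/dev/null
python3 go.py .4222 -.1535 .019 0.3
python3 - <<'E'
from h import *
pic('wrist','w5.png');pic('top','t5.png')
a=cv2.imread('pics/w5.png');b=cv2.imread('pics/t5.png')[140:240,300:433]
a=cv2.resize(a,(400,300));b=cv2.resize(b,(400,300))
cv2.imwrite('pics/c5.png',cv2.convertScaleAbs(cv2.hconcat([a,b]),alpha=1.4))
E
```

```text
phi 0.6 turn 0.0056 shift mm [ -1.    0.6 112.9] pos [ 0.4232 -0.1529  0.1319] w 1.001 F [ 0.3 -0.6  1. ] t 27.075 q6 1.14
```

View pics/c5.png

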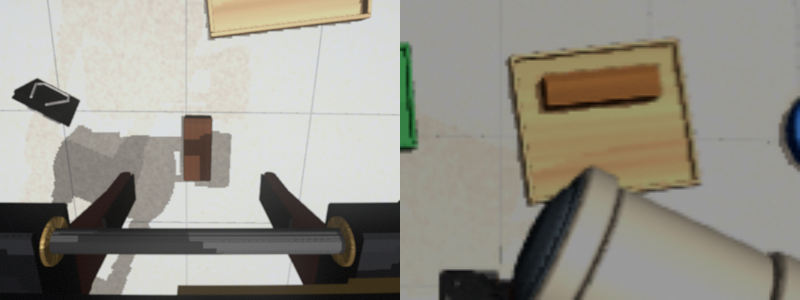

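The long block lies flat in the far half of the plywood tray, and the short block is centred between the fingers.

```bash
python3 -m creep '[[-1,[-0.001,0.001,0.03],0.005],[-1,[0,0,0.03],0],[0,[0,0,0.03],0],[0,[0,0,0.018],0],[0,[0,0,0.005],0],[0.5,[0,0,0],0],[0.9,[0,0,0],0],[0.9,[0,0,0],0],[0.9,[0,0,0],0],[0.9,[0,0,0],0]]' 25
python3 -m creep '[[0.9,[0,0,-0.02],0],[0.9,[0,0,-0.03],0],[0.9,[0,0,-0.02],0],[0.9,[0,0,0],0]]'
python3 -m creep '[[0.9,[0,0,0],-0.17],[0.9,[0,0,0],-0.17],[0.9,[0,0,0],-0.17],[0.9,[0,0,0],-0.17],[0.9,[0,0,0],-0.17],[0.9,[0,0,0],-0.17],[0.9,[0,0,0],-0.17],[0.9,[0,0,0],-0.17],[0.9,[0,0,0],-0.17],[0.9,[0,0,0],-0.17]]'  >/dev/null
python3 go.py .588 -.236 .025 97.5
```

```text
time_s: 28.42
tool_pos: [0.4225, -0.1541, 0.0206]
orientation: [1.0, 0.003, 0.001, 0.0]
ft_force: [-1.0, 0.0, 4.9]
width: 0.341
gripper_force: 25.0
time_s: 28.92
tool_pos: [0.4228, -0.1542, 0.091]
orientation: [1.0, 0.003, 0.001, 0.001]
ft_force: [0.2, 0.4, -0.7]
width: 0.34
gripper_force: 25.0
phi 98.1 turn 0.0097 shift mm [-103.6  154.5   62.8] pos [ 0.4213 -0.1535  0.0878] w 0.336 F [ 0.2 -0.3 -0.4] t 30.175 q6 -0.57
```

```bash
python3 -m creep '[[0.9,[-0.02,0.03,0],0.01],[0.9,[-0.028,0.04,0],0],[0.9,[-0.028,0.04,0],0],[0.9,[-0.02,0.03,0],0],[0.9,[-0.0075,0.015,0],0],[0.9,[0,0,0],0],[0.9,[0,0,0],0]]' >/dev/null
python3 go.py .5895 -.236 .0242 97.5
```

```text
phi 97.2 turn -0.0058 shift mm [ 0.2  1.6 64.2] pos [ 0.5879 -0.2364  0.0884] w 0.341 F [-0.6  0.1  0.2] t 31.05 q6 -0.56
```

```bash
python3 -m creep '[[0.9,[0,0.001,0.02],0],[0.9,[0,0,0.02],0],[0.9,[0,0,0.01],0],[0.9,[0,0,0.007],0],[0.9,[0,0,0.004],0],[0.9,[0,0,0.001],0],[0.9,[0,0,0.001],0],[0.9,[0,0,0.001],0],[0.9,[0,0,0],0]]'
```

```text
time_s: 32.17
tool_pos: [0.5899, -0.2368, 0.0258]
orientation: [0.662, 0.75, 0.0, 0.0]
ft_force: [0.3, 0.1, -0.5]
width: 0.339
gripper_force: 25.0
```

```bash
python3 -m creep '[[0.9,[0,0,0.001],0],[0.9,[0,0,0.0005],0],[0.9,[0,0,0.0005],0],[0.9,[0,0,0],0]]'
```

```text
time_s: 32.67
tool_pos: [0.5899, -0.2368, 0.0247]
orientation: [0.662, 0.75, 0.0, 0.0]
ft_force: [-1.3, 0.9, 5.5]
width: 0.337
gripper_force: 25.0
```

```bash
python3 -m creep '[[0.16,[0,0,0],0],[0.16,[0,0,0],0],[0.16,[0,0,0],0],[0.16,[0,0,-0.01],0],[0.16,[0,0,-0.03],0],[0,[0,0,-0.04],0],[-1,[0,0,-0.03],0],[-1,[0,0,0],0]]' >/dev/null
python3 -m creep '[[-1,[0,0,0],-0.155],[-1,[0,0,0],-0.155],[-1,[0,0,0],-0.155],[-1,[0,0,0],-0.155],[-1,[0,0,0],-0.155],[-1,[0,0,0],-0.155],[-1,[0,0,0],0]]'  >/dev/null
python3 go.py .469 .007 .13 150.5
```

```text
phi 150.4 turn -0.0023 shift mm [224.5 152.7   1.7] pos [ 0.5892 -0.2365  0.1317] w 0.999 F [-0.1 -0.1  0.4] t 34.55 q6 -1.49
```

Moving to just short of the clip to look at it with the wrist camera.

```bash
python3 -m creep '[[-1,[0.037,0.025,0],0],[-1,[0.037,0.025,0],0],[-1,[0.037,0.026,0],0],[-1,[0.037,0.026,0],0],[-1,[0.037,0.026,0],0],[-1,[0.025,0.025,0],0],[-1,[0,0,0],0],[-1,[0,0,0],0]]' >/dev/null
python3 go.py .469 .007 .026 150.5
python3 - <<'E'
from h import *
pic('wrist','w6.png');pic('top','t6.png')
a=cv2.imread('pics/w6.png')[90:300,140:420];b=cv2.imread('pics/t6.png')[140:240,300:433]
a=cv2.resize(a,(400,300));b=cv2.resize(b,(400,300))
cv2.imwrite('pics/c6.png',cv2.convertScaleAbs(cv2.hconcat([a,b]),alpha=1.4))
E
```

```text
phi 150.4 turn -0.0024 shift mm [ 15.5  -0.2 107.2] pos [ 0.4826 -0.0005  0.1332] w 0.997 F [ 0.2 -0.5  0.5] t 35.55 q6 -1.12
```

View pics/c6.png

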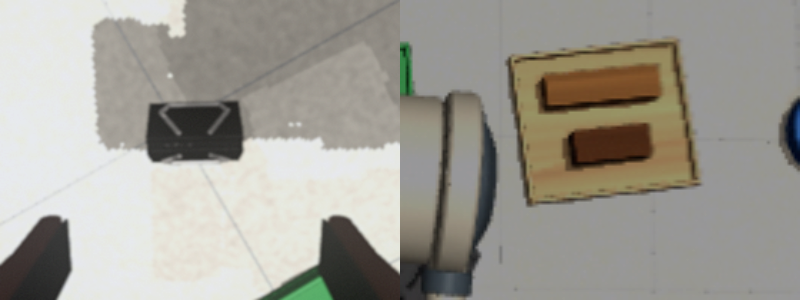

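Both blocks lie flat side by side in the plywood tray. The clip is squarely aligned with the jaws: its far foot edge is at crop row 102 and its lips are at row ~140, columns 148–242.

```bash
python3 -c "
from h import *
s=robot.get_state();k=.7;R=Ro.from_quat(s['orientation']).as_matrix()
P=pt('wrist',np.array([(150,102),(241,101),(152,161),(239,161),(147,142),(243,142)])*k+[140,90],[0,0,0,0,.03,.03],s);print(((P-s['tool_pos'])@R*1000).round(1))"
```

```text
[[ 33.5 -24.  133.3]
 [ 34.1  27.1 133.3]
 [ -0.8 -23.6 133.3]
 [ -0.8  26.8 133.3]
 [ 17.4 -23.3 103.3]
 [ 17.4  25.9 103.3]]
```

```bash
python3 -m creep '[[-1,[0.0165,0.0015,0.03],0],[-1,[0,0,0.03],0],[-1,[0,0,0.03],0],[-1,[0,0,0.012],0],[-1,[0,0,0.005],0],[-1,[0,0,0],0],[0.7,[0,0,0],0],[0.7,[0,0,0],0],[0.7,[0,0,0],0],[0.7,[0,0,0],0]]' 15
python3 -m creep '[[0.7,[0,0,0],0],[0.7,[0,0,0],0]]'
python3 -m creep '[[0.7,[0,0,-0.01],0],[0.7,[0,0,-0.02],0],[0.7,[0,0,-0.03],0],[0.7,[0,0,0],0]]'
python3 -m creep '[[0.7,[0,0,0],0.14],[0.7,[0,0,0],0.14],[0.7,[0,0,0],0.14],[0.7,[0,0,0],0.14],[0.7,[0,0,0],0.14],[0.7,[0,0,0],0.14],[0.7,[0,0,0],0.14],[0.7,[0,0,0],0]]'
python3 go.py .632 -.009 .03 94.3
```

```text
time_s: 36.9
tool_pos: [0.469, 0.0094, 0.0268]
orientation: [0.255, 0.967, -0.0, 0.0]
ft_force: [0.4, 0.1, 0.5]
width: 0.583
gripper_force: 0.2
time_s: 37.15
tool_pos: [0.469, 0.0094, 0.0268]
orientation: [0.255, 0.967, 0.0, 0.0]
ft_force: [-1.0, -0.3, 1.2]
width: 0.568
gripper_force: 15.0
time_s: 37.65
tool_pos: [0.4707, 0.0093, 0.0897]
orientation: [0.255, 0.967, 0.001, 0.003]
ft_force: [0.6, 1.0, -0.5]
width: 0.568
gripper_force: 15.0
time_s: 38.65
tool_pos: [0.4685, 0.0094, 0.0855]
orientation: [0.68, 0.734, -0.0, -0.001]
ft_force: [-0.4, 0.0, -0.3]
width: 0.563
gripper_force: 15.0
phi 94.4 turn 0.0012 shift mm [-30.6 161.7  55.5] pos [0.4685 0.0094 0.0855] w 0.563 F [-0.4  0.  -0.3] t 38.65 q6 -0.13
```

```bash
python3 -m creep '[[0.7,[-0.005,0.025,0],0],[0.7,[-0.008,0.04,0],0],[0.7,[-0.008,0.04,0],0],[0.7,[-0.006,0.035,0],0],[0.7,[-0.003,0.021,0],0],[0.7,[0,0,0],0],[0.7,[0,0,0],0]]' > /dev/null
python3 go.py .632 -.009 .031 94.3
python3 - <<'E'
from h import *
pic('wrist','w7.png')
E
```

```text
phi 94.4 turn 0.0014 shift mm [-0.7  1.  55. ] pos [ 0.631  -0.0084  0.086 ] w 0.566 F [-0.6 -0.7 -0.7] t 39.525 q6 -0.14
```

View pics/w7.png

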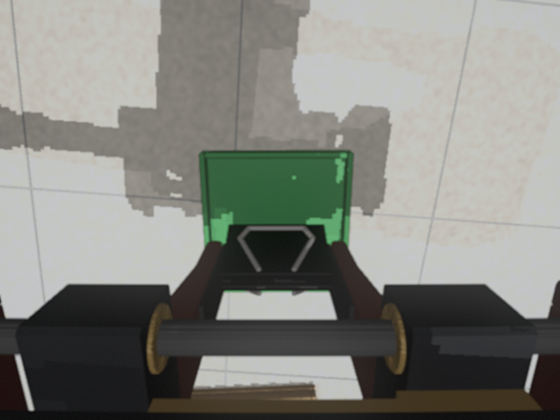

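The tray's rim spans columns 200–353 with its far edge at row 152. It is centred on and aligned with the held clip.

```bash
python3 -c "
from h import *
s=robot.get_state();R=Ro.from_quat(s['orientation']).as_matrix()
P=pt('wrist',[(200,152),(353,152)],.014,s);print(((P-s['tool_pos'])@R*1000).round(1))"
python3 -m creep '[[0.7,[0,0,0.02],0],[0.7,[0,0,0.015],0],[0.7,[0,0,0.01],0],[0.7,[0,0,0.004],0],[0.7,[0,0,0.003],0],[0.7,[0,0,0.001],0],[0.7,[0,0,0],0]]'
```

```text
[[ 49.  -47.5  72.4]
 [ 49.   47.9  72.3]]
time_s: 40.45
tool_pos: [0.632, -0.0085, 0.034]
orientation: [0.68, 0.733, 0.0, 0.0]
ft_force: [0.4, 0.5, -0.1]
width: 0.571
gripper_force: 15.0
```

```bash
python3 -m creep '[[0.7,[0,0,0.001],0],[0.7,[0,0,0.001],0],[0.7,[0,0,0.001],0],[0.7,[0,0,0.0005],0],[0.7,[0,0,0],0]]'
```

```text
time_s: 41.08
tool_pos: [0.6319, -0.0085, 0.0308]
orientation: [0.68, 0.733, 0.0, 0.0]
ft_force: [-2.4, -0.2, 4.7]
width: 0.564
gripper_force: 15.0
```

```bash
python3 -m creep '[[-0.3,[0,0,0],0],[-0.3,[0,0,0],0],[-0.3,[0,0,0],0],[-0.3,[0,0,-0.01],0],[-0.3,[0,0,-0.03],0],[-0.3,[0,0,-0.04],0],[-0.3,[0,0,-0.03],0],[-0.3,[0,0,-0.03],0]]'
python3 -m creep '[[-0.3,[0,-0.045,-0.01],0],[-0.3,[0,-0.045,-0.01],0],[-0.3,[0,-0.045,-0.01],0],[-0.3,[0,-0.045,-0.01],0],[-0.3,[0,-0.045,0],0],[-0.3,[0,0,0],0],[-0.3,[0,0,0],0]]'
python3 - <<'E'
from h import *
pic('scene','s8.png');pic('top','t8.png')
a=cv2.imread('pics/s8.png')[140:340,50:490];b=cv2.imread('pics/t8.png')[140:300,90:480]
a=cv2.resize(a,(660,300));b=cv2.resize(b,(660,270))
cv2.imwrite('pics/c8.png',cv2.convertScaleAbs(cv2.vconcat([a,b]),alpha=1.4))
E
```

```text
time_s: 42.08
tool_pos: [0.6319, -0.0085, 0.1723]
orientation: [0.68, 0.733, 0.0, 0.001]
ft_force: [-0.5, -0.4, -0.4]
width: 0.654
gripper_force: 0.0
time_s: 42.95
tool_pos: [0.408, -0.0254, 0.2108]
orientation: [0.68, 0.733, 0.001, 0.001]
ft_force: [-0.0, 0.6, 0.8]
width: 0.647
gripper_force: 0.0
```

View pics/c8.png

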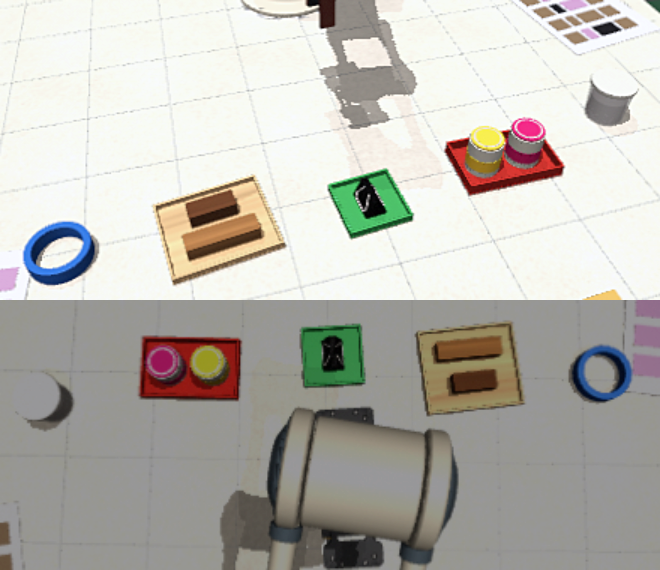

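Both tins are upright in the red tray, both blocks lie flat in the plywood tray, and the clip stands in the green tray. The tape and tub haven't moved, and the arm is clear.

```bash
python3 -c "
from workcell import robot
print(robot.sign_off())"
```

```text
the job is handed in; nothing more can be done
None
```

The job is done and handed in at about 43 s: tins upright in the red tray, blocks flat in the plywood tray, clip standing in the green tray, and the tape and tub of pins left in place.

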